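# Level the scanner shelf of a printer test stand

### The arm

A 7-joint arm with a two-finger parallel gripper is mounted at the origin on the work surface. World frame = base frame: x ahead of the robot, y to its left, z up, the work surface at z = 0. Lengths are in mm, angles in rad, forces in N, time in s.
With the tool pointing down it reaches from about 400 to 850 mm from the base axis. Payload 10.4 kg.
Tool frame: the origin (TCP) lies between the finger pads, 19 mm behind the fingertips; this is the grasp point; z points along the fingers, y is the direction in which the jaws open and shut (so a half turn about z gives the same grasp; the last joint's range is limited). The gripper opens to 87 mm and grips with 3 to 60 N. Pads are 19 mm wide; open, the fingers measure 117 mm over their backs; the gripper's body (75 mm by 190 mm) begins 51 mm behind the grasp point.
Start: joints at [1.265, 0.332, -0.065, 1.46, 0.022, 1.35, -0.088], TCP at [174.424, -600.189, 241.276] pointing down, gripper open.
Joint ranges: [-2.6, 2.6], [-0.5, 2.12], [-1.47, 1.34], [0.16, 2.42], [-1.27, 4.41], [0.06, 2.06], [-2.6, 2.6]. Speed limits (rad/s): [2.22, 2.22, 2.79, 2.79, 3.14, 3.14, 3.14].

### API

Orientations are given as a unit quaternion [x, y, z, w].
In Python, from plant import r gives the robot as it stands.
- The arm moves only by the tool drive_tool, never from a script. Its argument "plan" is a list that holds one entry, the list of rows, each a list of 7 numbers: the opening, from -1 (shut) to 1 (fully open), then the shift along the tool's x, y, z in units of 30 mm (1.0 is 30 mm), then the turn, a rotation vector about the tool's x, y, z in units of 6 degrees (1.0 is 6 degrees). In form: [[[hand, x, y, z, ax, ay, az], ...]]. A call has 1 to 12 rows; each row shifts and turns the pose as measured when the row begins, along the tool's axes as they then stand; what a row does not reach is not made up. A row lasts 1/12 s, in which the tool goes at most 41.7 mm and 7.16 degrees, less where a joint would pass 70% of its speed; a pose out of reach is approached as far as the arm can. A call is refused whole if a number of a shift passes 1 or a number of a turn 1, either way. A call with a gripper value outside its range is refused whole. The fingers move at their own pace and stop on an object; the grip force is fixed at half the most. Time passes only in rows, so rows that do not move let the fingers close. It gives the time, the measured TCP pose, the force and the opening at its end, in the units of the state.
- r.get_state(): the state, without advancing time (a new reading comes with each control period).
- r.read_camera(name): name is "scene" or "top" or "wrist"; returns a dict with "pixels" (384x512x3 uint8, red, green, blue), "intrinsics" (3x3 intrinsics, pixels), "world_to_cam" (4x4, takes a point from world to camera coordinates); the wrist camera has in their place "tool_from_camera" (4x4, takes a point from camera to tool coordinates, whose origin is the TCP and whose axes are the flange's). Camera axes: x right, y down, z forward; pixel columns grow to the right and rows downward; lengths in mm; the calibration is good to about 2 mm. A picture is of the moment at which its call begins: read the wrist's pose just before it. There is no depth.
- r.close_job(): hands the job in, once; it reports no verdict.
The state is a dict: "clock": time; "qpos": joint angles; "joint_vel": joint speeds; "effort": joint torques, N m; "eef_pos": TCP position; "tool_rot": TCP orientation; "force": force on the tool from outside, world axes, zero at the start; "torque": the same for the moment, N m; "width": opening from 0.0 (shut) to 1.0 (fully open).
Only numpy, scipy, OpenCV 4.12 (cv2) and the standard library are available. Lean on these libraries where they do the work, as an engineer would, in place of code of your own. Each camera call takes 0.05 s, during which the arm holds its last target.

### The job

On the printer test stand, push the spirit level along its slide until it clicks home around the stem of the levelling knob. Then press the knob firmly down so that it clamps the level on the shelf and the shelf settles on its levelling foot, and turn the knob while it is pressed until the bubble stands still in the middle, between its two lines. Finish holding the knob pressed down with the bubble centred; do not let go, and leave the other things on the bench where they are.

Things in the scene. Friction and masses are not known exactly. Their poses are not given: they have to be found in the camera images.
- stand: the fixed test stand: grey base plate 270 x 400 x 12 mm on the bench. Origin: on the bench, 50 mm to the -y side of the plate's middle. x points from the shelf's free front edge (robot side) to its rear hinge, y along that edge, z up. A grey scanner unit 30 mm tall is bolted on the shelf at x = 25 to 105 mm; a black detent housing, 22 mm tall, at x = -18 to 12, y = -52 to -22 mm
- shelf: aluminium shelf, 240 (x) x 280 (y) x 8 mm, level top at z = 48 mm. Origin: on its rear hinge axis (along y, at x = 110, z = 44 mm of the stand). A spring (5 to 8 N at the knob) floats the free front edge up, 4 mm at the knob, against a stop, whatever the foot's setting; only when the knob is pressed down does the shelf settle on its foot, so only then does the bubble tell of the foot
- knob: black levelling knob, at x = -70, y = 30 mm of the stand. Origin: centre of the flange's underside. Flange 56 mm diameter, 5 mm thick; above it a ribbed round barrel, 32 mm diameter, 26 mm tall, gripped from above at any yaw. It springs up 2 mm clear of the level's fork; pressing it (3 N) brings the flange on the fork, clamping the level; 12 to 20 N seats all
- knob_grip (a point): on the knob's axis, 24 mm above the flange's underside and 19 mm above its top face, 7 mm below the barrel's top: a TCP here has the fingertips just on the flange
- knob_turn (a joint): turn of the knob, rad, 0 to 2.7, growing clockwise seen from above. Friction holds it (0.06 N m, more when pressed). Clockwise screws the foot out: the pressed shelf and knob rise 3 mm per rad (follow upwards as you turn) and the bubble moves 10 mm per rad towards the stand's -x. At the start the foot is too short: the pressed bubble lies 5 to 19 mm off, to +x
- level: spirit level on a slide along the stand's y; axes as the shelf's. Origin: on the shelf's top face, middle of the fork that takes the knob's stem (10 mm thick); home, it lies on the knob's axis. Aluminium block 80 (x) x 24 (y) x 26 mm, middle at y = -62 mm of the level; two flat fork arms 4 mm thick, 44 mm over both, reach to y = +22 mm and pass either side of the stem under the flange
- level_push (a point): middle of the block's flat -y face, 15 mm above the shelf's top: push here towards the stand's +y. The -y side is clear
- level_slide (a joint): travel of the level along the stand's +y, m, 0 to 0.090. Home at 0.090 (end stop); it starts at 0 to 0.035. Slide friction about 1 N; at 0.078 a spring ball resists with about 6 N up to 0.085, then pulls it home and keeps it there with about 3 N
- vial_middle (a point): middle of the long green vial on the block's top (60 mm long along x), midway between its two black lines, which are 19 mm apart. Axes as the shelf's
- bubble_middle (a point): middle of the top of the pale bubble, 14 mm long, in the vial. Centred over vial_middle when level; it runs to the higher side, 0.6 mm per mrad of the shelf's tilt (13 mm to -x while the shelf floats unpressed) and swings for about half a second after a jolt
- foot: the levelling foot: steel screw with rubber disc, 26 mm diameter, under the shelf on the knob's axis. Origin: on the axis, at mid thickness of the shelf when the screw is fully in, moving down with the screw
- pad: fixed steel plate, 42 x 42 x 4 mm, on the base plate under the foot. Origin: centre of its underside
- gear: bystander: white plastic gear, 46 mm diameter, 22 mm tall, on the base plate. Origin under its centre
- weight: bystander: brass weight, 36 mm diameter, 36 mm tall, on the base plate. Origin under its centre
- screwdriver: bystander: black screwdriver 170 mm long lying on the bench in front of the stand
- cartridge: bystander: black toner cartridge about 115 x 250 x 50 mm on the bench. Origin under its centre
- carton: bystander: white carton 120 x 160 x 90 mm on the bench. Origin under its centre
- tumbler: bystander: blue tumbler, 76 mm diameter, 130 mm tall. Origin under its centre
- tape: bystander: roll of brown tape, 90 mm diameter, 45 mm tall. Origin under its centre

How it is judged (in metres and radians):
On the way, in this order (a step that is already met when the one before it is completed fails the run):
1. the level is clicked home around the knob's stem (value of joint level_slide above 0.087 m), for 0.2 s.
2. the knob is pressed, with the level clamped and the shelf down on its foot, the bubble still off to the far side (value of joint level_slide above 0.087 m and contact force between knob and level above 3 N and contact force between foot and pad above 2 N and x of bubble_middle in the frame of vial_middle above 0.003 m), for 0.1 s.
3. the bubble is centred while the knob is held pressed (value of joint level_slide above 0.087 m and contact force between knob and level above 3 N and contact force between foot and pad above 2 N and contact force between the fingers and knob above 3 N and x of bubble_middle in the frame of vial_middle between -0.002 and 0.002 m), for 0.3 s.
At the end, for the whole second after the job is handed in: The level is home (slide above 87 mm of 90), the fingers are on the knob, the knob presses on the level with more than 3 N, the foot stands on its pad with more than 2 N, and the bubble is within 2 mm of the middle (it lies between the lines), all still held through the last second (all of step 3); the arm keeps its last pose, push and grip.
It fails at once if a bystander is moved by more than 25 mm (distance of any of gear, weight, screwdriver, cartridge, carton, tumbler, tape from where it was at the start of the episode above 0.025 m).
It also fails if it takes over 58 s, if anything falls off the work surface, if the arm or the gripper's body presses on something with over 40 N, if the wrist force passes 120 N, or if a joint passes its speed limit or range.

## Working session

There is one attempt and no reset: what is moved stays moved. The work goes in short steps, Python scripts to look and compute and a tool call to move; the robot and the scene stay as the last step left them, time stands still between calls to the robot, and variables do not carry over. Pictures are saved under pics/ and viewed, and the job is handed in when it is done.

Besides the shell and the picture viewer there is one more tool, called after "Request:" as name(argument=value, ...) on one line, values as JSON. drive_tool: Moves the arm, as the interface text tells. Its arguments: {"type":"object","properties":{"plan":{"type":"array","items":{"type":"array","items":{"type":"array","items":{"type":"number"}}}}},"required":["plan"]}

```bash
ls; mkdir -p pics; python3 - <<'E'
from plant import r
import cv2,json
s=r.get_state();print(s)
for n in("scene","top","wrist"):
    c=r.read_camera(n);cv2.imwrite(f"pics/{n}0.png",c["pixels"][:,:,::-1])
    print(n,{k:v for k,v in c.items() if k!="pixels"})
E
```

```text
pics
{'clock': 0.0, 'qpos': array([ 1.26540855,  0.33289153, -0.06470853,  1.46096583,  0.02159468,
        1.34984985, -0.08848337]), 'joint_vel': array([ 3.13825008e-04, -2.88949550e-04,  6.46228205e-04,  1.70207758e-05,
       -8.76625110e-04, -1.03353414e-03,  2.62811410e-04]), 'effort': array([-3.06283691e-04, -6.23263335e+01,  2.40074872e-02, -3.89890337e+01,
       -6.15474768e-02,  4.01157746e-02,  1.45646072e-04]), 'eef_pos': array([ 174.29925879, -599.83252447,  240.429941  ]), 'tool_rot': array([ 9.90017104e-01,  1.40945485e-01, -1.27838642e-04, -6.98012727e-04]), 'force': array([-0.55939291, -1.0013    ,  0.15668928]), 'torque': array([ 0.00360447, -0.01878817, -0.00135606]), 'width': 1.000872422272459}
scene {'intrinsics': array([[348.15049824,   0.        , 261.18558669],
       [  0.        , 348.15049824, 190.77359767],
       [  0.        ,   0.        ,   1.        ]]), 'world_to_cam': array([[-7.99384599e-01,  6.00803245e-01,  4.44115279e-03,
         4.63838285e+02],
       [ 4.43222172e-01,  5.94677060e-01, -6.70755769e-01,
        -2.09271461e+02],
       [-4.05
[... 528 characters left out ...]
1.58181202e-01,  3.07462427e-02, -9.86931292e-01,
         1.08932448e+03],
       [ 0.00000000e+00,  0.00000000e+00,  0.00000000e+00,
         1.00000000e+00]])}
wrist {'intrinsics': array([[274.23311315,   0.        , 255.72523568],
       [  0.        , 274.23311315, 191.51951178],
       [  0.        ,   0.        ,   1.        ]]), 'tool_from_camera': array([[ 6.53719361e-04, -9.69993608e-01, -2.43129542e-01,
         6.60805109e+01],
       [ 9.99999648e-01,  7.61803428e-04, -3.50534633e-04,
         1.84664169e+00],
       [ 5.25233271e-04, -2.43129227e-01,  9.69993764e-01,
        -1.43247388e+02],
       [ 0.00000000e+00,  0.00000000e+00,  0.00000000e+00,
         1.00000000e+00]])}
```

View pics/scene0.png

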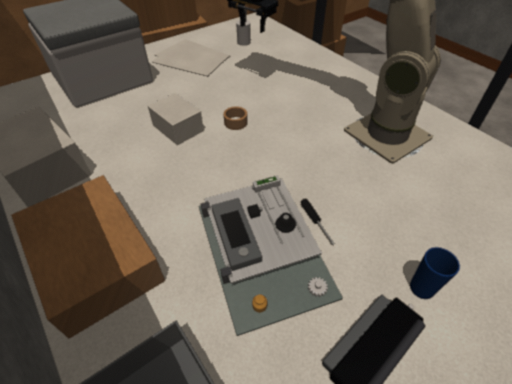

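View pics/top0.png

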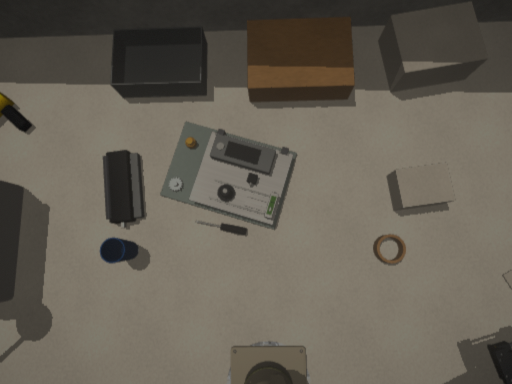

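View pics/wrist0.png

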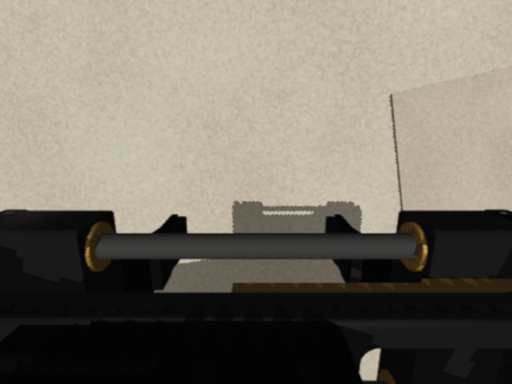

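```bash
python3 - <<'E'
import cv2
a=cv2.imread("pics/top0.png")[115:245,150:310];cv2.imwrite("pics/topz.png",cv2.resize(a,None,fx=5,fy=4.5,interpolation=cv2.INTER_CUBIC)[:600,:800])
a=cv2.imread("pics/scene0.png")[165:335,190:350];cv2.imwrite("pics/scz.png",cv2.resize(a,(560,595),interpolation=cv2.INTER_CUBIC))
E
```

```text
(no output)
```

View pics/topz.png

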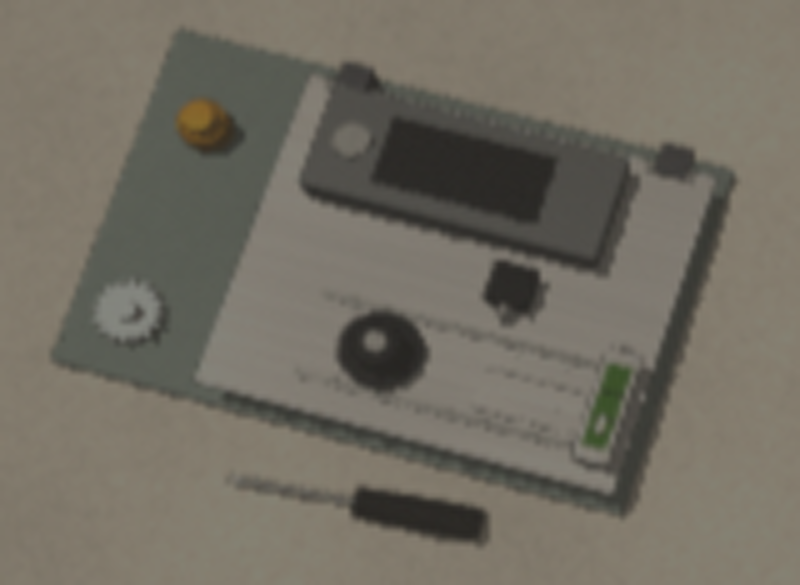

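View pics/scz.png

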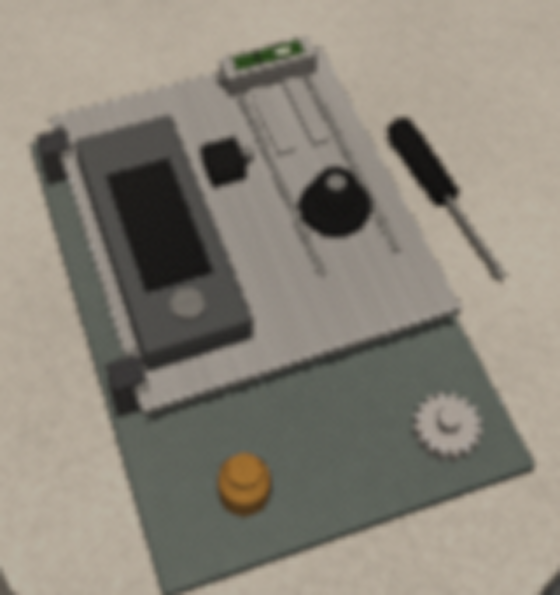

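```bash
cat > h.py <<'E'
import numpy as np, cv2
from scipy.spatial.transform import Rotation as R
def ray(cam,uv,s=None):
    K=cam["intrinsics"]; d=np.linalg.solve(K,[uv[0],uv[1],1.])
    if "world_to_cam" in cam: T=np.linalg.inv(cam["world_to_cam"])
    else:
        T=np.eye(4);T[:3,:3]=R.from_quat(s["tool_rot"]).as_matrix();T[:3,3]=s["eef_pos"];T=T@cam["tool_from_camera"]
    return T[:3,3],T[:3,:3]@d
def onz(cam,uv,z,s=None):
    o,d=ray(cam,uv,s); return o+d*(z-o[2])/d[2]
def proj(cam,p,s=None):
    if "world_to_cam" in cam: T=cam["world_to_cam"]
    else:
        T=np.eye(4);T[:3,:3]=R.from_quat(s["tool_rot"]).as_matrix();T[:3,3]=s["eef_pos"];T=np.linalg.inv(T@cam["tool_from_camera"])
    q=cam["intrinsics"]@(T@np.r_[p,1])[:3]; return q[:2]/q[2]
E
python3 - <<'E'
from h import *
from plant import r
t=r.read_camera("top");c=r.read_camera("scene")
z=lambda x,y:(150+x/5-.4,115+y/4.5-.4)
w=lambda x,y:(190+x/3.5-.4,165+y/3.5-.4)
P={}
for n,uv,h in[("TL",z(180,30),12),("BL",z(52,360),12),("TR",z(737,178),12),("gear",z(130,310),34),("knobtop",z(378,335),94),("bubble",z(601,425),78),("weight",z(205,118),45)]:
    P[n]=onz(t,uv,h);print(n,uv,P[n].round(1))
for a,b in(("BL","TL"),("TL","TR")):
    d=P[b]-P[a];print(np.linalg.norm(d),np.degrees(np.arctan2(d[1],d[0])))
for n,uv,h in[("knobtop",w(337,185),94),("BLplate",w(163,592),12),("BL",w(532,466),12),("bubble",w(285,48),78)]:
    print("sc",n,onz(c,uv,h).round(1))
E
```

```text
TL (185.6, 121.26666666666667) [849.6 266.8  12. ]
BL (160.0, 194.6) [595.4 348.2  12. ]
TR (297.0, 154.15555555555554) [ 723.7 -111.8   12. ]
gear (175.6, 183.48888888888888) [627.8 290.6  34. ]
knobtop (225.2, 189.04444444444445) [595.3 119.4  94. ]
bubble (269.8, 209.04444444444445) [532.5 -17.   78. ]
weight (190.6, 140.82222222222222) [768.5 240.8  45. ]
266.85276451930895 -17.76164942460577
399.0086404633935 -108.38138966671403
sc knobtop [597.5 128.7  94. ]
sc BLplate [853.4 269.8  12. ]
sc BL [601.6 351.6  12. ]
sc bubble [531.5 -17.5  78. ]
```

Request:
drive_tool(plan=[[[-1, 0.95, -0.8, 0, 0, 0, 0], [-1, 0.95, -0.8, 0, 0, 0, 0], [-1, 0.95, -0.8, 0, 0, 0, 0], [-1, 0.95, -0.8, 0, 0, 0, 0], [-1, 0.95, -0.8, 0, 0, 0, 0], [-1, 0.95, -0.8, 0, 0, 0, 0], [-1, 0.95, -0.8, 0, 0, 0, 0], [-1, 0.95, -0.8, 0, 0, 0, 0], [-1, 0.95, -0.8, 0, 0, 0, 0], [-1, 0.95, -0.8, 0, 0, 0, 0]]])

```text
clock: 1.08
eef_pos: [382.5, -283.8, 237.9]
tool_rot: [0.991, 0.133, -0.002, 0.001]
force: [0.6, -0.6, -0.2]
width: 0.32
```

Request:
drive_tool(plan=[[[-1, 0.94, -0.83, 0, 0, 0, 0], [-1, 0.94, -0.83, 0, 0, 0, 0], [-1, 0.94, -0.83, 0, 0, 0, 0], [-1, 0.94, -0.83, 0, 0, 0, 0], [-1, 0.94, -0.83, 0, 0, 0, 0], [-1, 0.94, -0.83, 0, 0, 0, 0], [-1, 0.94, -0.83, 0, 0, 0, 0], [-1, 0, 0, 0, 0, 0, 0]]])

```text
clock: 1.75
eef_pos: [534.0, -43.8, 238.3]
tool_rot: [0.991, 0.136, -0.0, 0.001]
force: [-0.2, 1.3, -0.2]
width: 0.006
```

Request:
drive_tool(plan=[[[-1, 0, 0, 0, 0, 0, -1], [-1, 0, 0, 0, 0, 0, -1], [-1, 0, 0, 0, 0, 0, -1], [-1, 0, 0, 0, 0, 0, -1], [-1, 0, 0, 0, 0, 0, -1], [-1, 0, 0, 0, 0, 0, -1], [-1, 0, 0, 0, 0, 0, -1], [-1, 0, 0, 0, 0, 0, -1], [-1, 0, 0, 0, 0, 0, -1], [-1, 0, 0, 0, 0, 0, -0.5], [-1, 0, 0, 0, 0, 0, 0]]])

```text
clock: 2.67
eef_pos: [534.3, -39.2, 237.2]
tool_rot: [0.788, 0.616, -0.001, -0.001]
force: [-0.3, 0.1, -1.0]
width: 0.003
```

```bash
cat > st.py <<'E'
from h import *
from plant import r
import sys
s=r.get_state()
m=R.from_quat(s["tool_rot"]).as_matrix()
print("t",round(s["clock"],2),"pos",s["eef_pos"].round(1),"yaw",np.degrees(np.arctan2(m[1,0],m[0,0])).round(1),"tz",m[:,2].round(3),"F",s["force"].round(1),"T",s["torque"].round(2),"w",round(s["width"],2),"q",s["qpos"].round(2))
if len(sys.argv)>1:
    for n in sys.argv[2:]:
        c=r.read_camera(n);cv2.imwrite(f"pics/{n}{sys.argv[1]}.png",c["pixels"][:,:,::-1])
E
python3 st.py 1 wrist
```

```text
t 2.67 pos [534.3 -39.2 237.2] yaw 76.0 tz [-0.002  0.    -1.   ] F [-0.3  0.1 -1. ] T [-0.06 -0.08 -0.02] w 0.0 q [ 0.63  0.21 -0.72  1.67  0.14  1.32 -0.36]
```

View pics/wrist1.png

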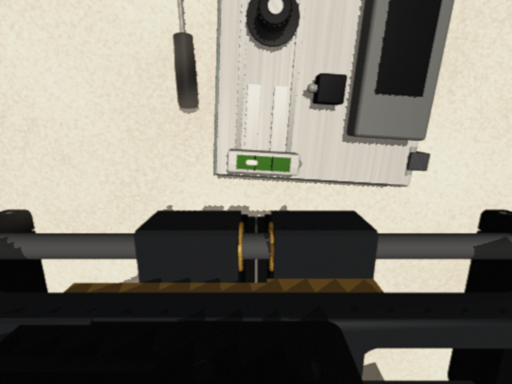

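```bash
python3 - <<'E'
import cv2
a=cv2.imread("pics/wrist1.png")[0:200,200:440];cv2.imwrite("pics/w1z.png",cv2.resize(a,None,fx=3,fy=3,interpolation=cv2.INTER_CUBIC))
E
```

```text
(no output)
```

View pics/w1z.png

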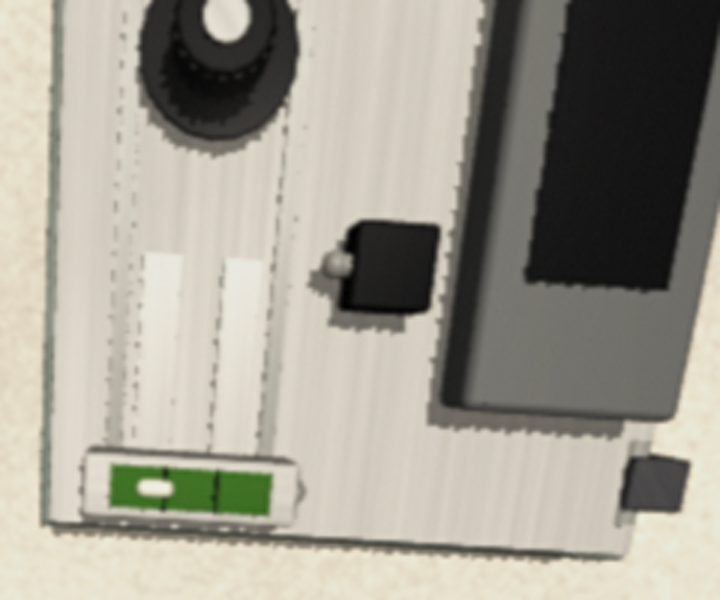

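```bash
cat > m.py <<'E'
from h import *
from plant import r
s=r.get_state();c=r.read_camera("wrist")
f=lambda x,y:(200+x/3-.33,y/3-.33)
D={}
for n,uv,h in[("TL",f(85,450),79),("TR",f(300,460),79),("BL",f(83,515),79),("BR",f(297,525),79),("vial",f(190,489),79),("bub",f(155,488),79),("knob",f(228,15),90),("shelfBL",f(47,523),53),("shelfBR",f(622,555),50)]:
    p=onz(c,uv,h,s);D[n]=p;print(n,p.round(1))
for a,b in(("TL","TR"),("BL","BR"),("shelfBL","shelfBR")):
    d=D[b]-D[a];print(np.linalg.norm(d[:2]),np.degrees(np.arctan2(d[1],d[0])))
ps=np.radians(-18.1)
ex=np.array([np.cos(ps),np.sin(ps)]);ey=np.array([-ex[1],ex[0]])
dk=D["knob"][:2]-D["vial"][:2];print("knob-vial in stand",dk@ex,dk@ey)
E
python3 m.py
```

```text
TL [514.4   3.   79. ]
TR [589.5 -19.6  79. ]
BL [507.3 -19.8  79. ]
BR [583.4 -42.9  79. ]
vial [548.  -20.1  79. ]
bub [535.6 -16.6  79. ]
knob [594.9 122.3  90. ]
shelfBL [488.5 -23.1  53. ]
shelfBR [713.4 -94.   50. ]
78.43064677005768 -16.77908871022057
79.58503523906123 -16.832509954070748
235.82865585283392 -17.497474576356556
knob-vial in stand 0.25169132087193274 149.9307147310905
```

Request:
drive_tool(plan=[[[-1, -0.87, 0.22, 0.5, 0, 0, 0.55], [-1, 0, 0, 0.9, 0, 0, 0], [-1, 0, 0, 0.9, 0, 0, 0], [-1, 0, 0, 0.9, 0, 0, 0], [-1, 0, 0, 0.5, 0, 0, 0], [-1, 0, 0, 0, 0, 0, 0]]])

```text
clock: 3.27
eef_pos: [535.8, -67.8, 123.9]
tool_rot: [0.812, 0.583, 0.001, 0.002]
force: [-0.4, -0.2, -0.2]
width: 0.003
```

```bash
python3 st.py 2 wrist
```

```text
t 3.27 pos [535.8 -67.8 123.9] yaw 71.4 tz [ 0.004 -0.001 -1.   ] F [-0.4 -0.2 -0.2] T [-0.01 -0.02  0.04] w 0.0 q [ 0.62  0.32 -0.67  1.8   0.22  1.1  -0.45]
```

View pics/wrist2.png

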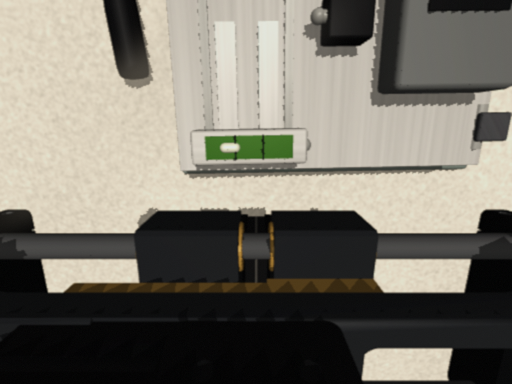

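Request:
drive_tool(plan=[[[-1, 0, 0, 0.75, 0, 0, -0.2], [-1, 0, 0, 0.75, 0, 0, 0], [-1, 0, 0, 0, 0, 0, 0], [-1, 0.5, 0, 0, 0, 0, 0], [-1, 0.5, 0, 0, 0, 0, 0], [-1, 0, 0, 0, 0, 0, 0]]])

```text
clock: 3.82
eef_pos: [550.4, -39.6, 88.3]
tool_rot: [0.808, 0.589, 0.004, 0.005]
force: [-0.8, 0.1, 0.1]
width: 0.008
```

```bash
python3 st.py 3 wrist
```

```text
t 3.82 pos [550.4 -39.6  88.3] yaw 72.1 tz [ 0.013 -0.004 -1.   ] F [-0.8  0.1  0.1] T [-0.02 -0.06 -0.03] w 0.01 q [ 0.55  0.38 -0.67  1.81  0.28  1.03 -0.53]
```

View pics/wrist3.png

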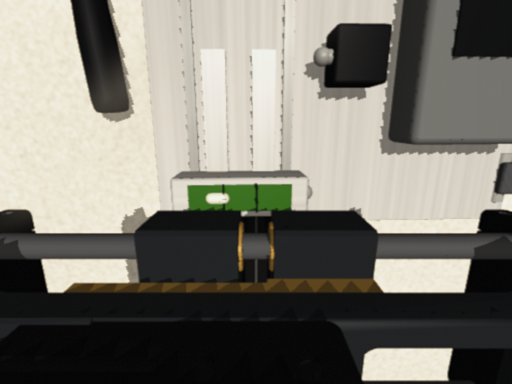

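Request:
drive_tool(plan=[[[-1, -0.2, -0.2, 0.2, 0, 0, 0], [-1, 0, 0, 0.2, 0, 0, 0], [-1, 0, 0, 0.1, 0, 0, 0], [-1, 0.3, 0, 0, 0, 0, 0], [-1, 0.4, 0, 0, 0, 0, 0], [-1, 0.4, 0, 0, 0, 0, 0]]])

```text
clock: 4.37
eef_pos: [553.0, -19.7, 74.7]
tool_rot: [0.811, 0.585, 0.003, 0.008]
force: [-1.2, -1.3, 1.8]
width: 0.005
```

```bash
python3 st.py 4 wrist
```

```text
t 4.37 pos [553.  -19.7  74.7] yaw 71.5 tz [ 0.015 -0.01  -1.   ] F [-1.2 -1.3  1.8] T [-0.27  0.19 -0.  ] w 0.0 q [ 0.51  0.4  -0.66  1.82  0.3   1.01 -0.6 ]
```

View pics/wrist4.png

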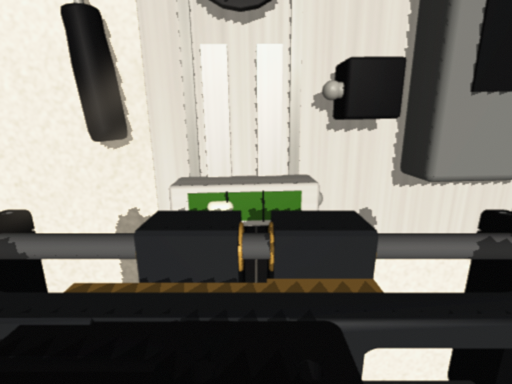

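Request:
drive_tool(plan=[[[-1, 0.4, 0, -0.06, 0, 0, -0.1], [-1, 0.4, 0, 0, 0, 0, 0], [-1, 0.4, 0, 0, 0, 0, 0], [-1, 0.4, 0, 0, 0, 0, 0]]])

```text
clock: 4.75
eef_pos: [569.0, 31.9, 76.4]
tool_rot: [0.807, 0.59, 0.003, 0.008]
force: [-9.6, -15.4, 3.1]
width: 0.012
```

```bash
python3 st.py 5 wrist
```

```text
t 4.75 pos [569.   31.9  76.4] yaw 72.3 tz [ 0.015 -0.01  -1.   ] F [ -9.6 -15.4   3.1] T [-3.7   1.87 -0.01] w 0.01 q [ 0.42  0.44 -0.67  1.77  0.33  1.03 -0.69]
```

View pics/wrist5.png

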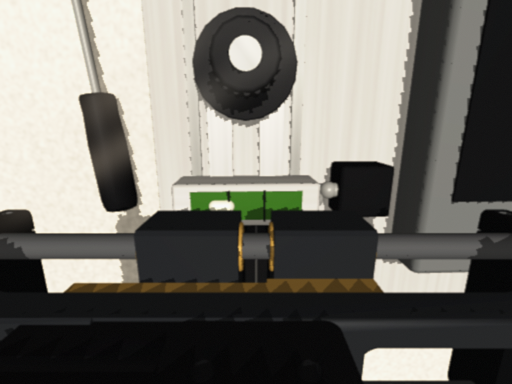

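Request:
drive_tool(plan=[[[-1, 0.3, 0, 0, 0, 0, 0], [-1, 0.3, 0, 0, 0, 0, 0]]])

```text
clock: 4.97
eef_pos: [572.2, 42.8, 74.7]
tool_rot: [0.808, 0.589, -0.005, 0.011]
force: [-22.7, -49.4, 7.2]
width: 0.006
```

```bash
python3 st.py 6 wrist
```

```text
t 4.97 pos [572.2  42.8  74.7] yaw 72.1 tz [ 0.006 -0.024 -1.   ] F [-22.7 -49.4   7.2] T [-1.096e+01  4.620e+00 -1.000e-02] w 0.01 q [ 0.38  0.46 -0.67  1.75  0.35  1.05 -0.73]
```

View pics/wrist6.png

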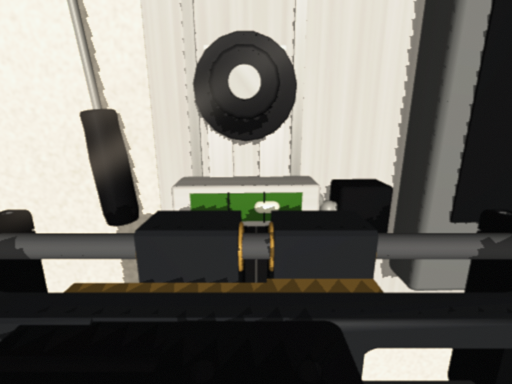

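Request:
drive_tool(plan=[[[-1, -0.05, 0, 0, 0, 0, 0], [-1, -0.1, 0, 0, 0, 0, 0], [-1, 0, 0, 0, 0, 0, 0]]])

```text
clock: 5.27
eef_pos: [570.1, 35.9, 73.4]
tool_rot: [0.809, 0.587, -0.008, 0.012]
force: [0.2, -0.6, 0.0]
width: 0.004
```

```bash
python3 st.py 7 wrist
```

```text
t 5.27 pos [570.1  35.9  73.4] yaw 71.9 tz [ 0.001 -0.028 -1.   ] F [ 0.2 -0.6  0. ] T [-0.01 -0.14 -0.04] w 0.0 q [ 0.39  0.45 -0.66  1.76  0.35  1.05 -0.73]
```

View pics/wrist7.png

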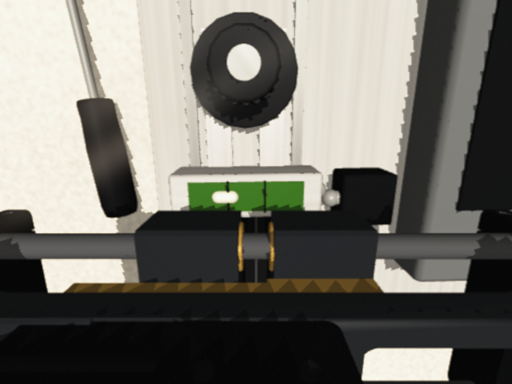

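Request:
drive_tool(plan=[[[-1, -0.5, 0, -0.3, 0, 0, 0], [-1, -0.6, 0, -0.9, 0, 0, 0], [-1, 0, 0, -0.9, 0, 0, 0], [-1, 0, 0, -0.9, 0, 0, 0], [1, 0, 0, -0.9, 0, 0, 0], [1, 0, 0, 0, 0, 0, 0]]])

```text
clock: 5.82
eef_pos: [559.9, 15.8, 196.2]
tool_rot: [0.807, 0.591, -0.004, 0.009]
force: [-0.3, 0.3, 0.5]
width: 0.084
```

```bash
python3 st.py 8 wrist
```

```text
t 5.82 pos [559.9  15.8 196.2] yaw 72.5 tz [ 0.004 -0.019 -1.   ] F [-0.3  0.3  0.5] T [ 0.08 -0.18 -0.  ] w 0.08 q [ 0.48  0.3  -0.71  1.67  0.22  1.25 -0.58]
```

View pics/wrist8.png

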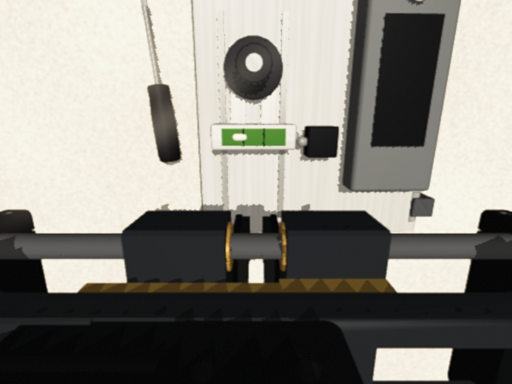

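```bash
cat > m2.py <<'E'
from h import *
from plant import r
s=r.get_state();c=r.read_camera("wrist")
a=c["pixels"].astype(int)
g=((a[:,:,1]>a[:,:,0]+30)&(a[:,:,1]>a[:,:,2]+30)).astype(np.uint8)
n,l,st,ce=cv2.connectedComponentsWithStats(g)
print([ (st[i].tolist()) for i in range(1,n) if st[i,4]>30])
roi=a[20:110,210:300].sum(2)
k=(roi<150).astype(np.uint8);n,l,st,ce=cv2.connectedComponentsWithStats(k);i=1+st[1:,4].argmax();print("knob dark bbox",st[i]+[210,20,0,0,0])
bx=st[i];ins=(roi[bx[1]:bx[1]+bx[3],bx[0]:bx[0]+bx[2]]);
for zk in(88,90,92):
    k=onz(c,(254,63),zk,s);v=onz(c,(253.5,137),79,s);print(k,v,np.linalg.norm((k-v)[:2]))
E
python3 m2.py; python3 -c "
import cv2
a=cv2.imread('pics/wrist8.png')[20:170,190:350];cv2.imwrite('pics/w8z.png',cv2.resize(a,None,fx=4,fy=4,interpolation=cv2.INTER_CUBIC))"
```

```text
[[223, 129, 64, 17, 883]]
knob dark bbox [242  70  40  29 488]
[592.96263766 121.50672307  88.        ] [574.07709931  63.38696566  79.        ] 61.11112632231682
[592.85341195 121.16861004  90.        ] [574.07709931  63.38696566  79.        ] 60.7558091285289
[592.74418623 120.830497    92.        ] [574.07709931  63.38696566  79.        ] 60.400491940936504
```

View pics/w8z.png

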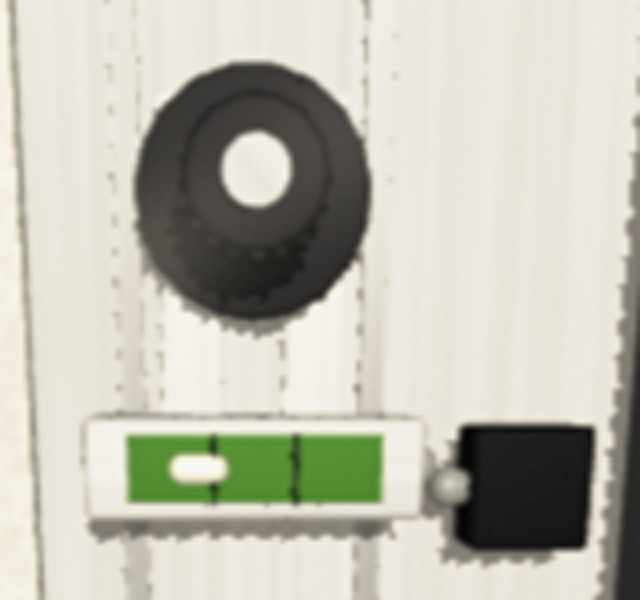

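Request:
drive_tool(plan=[[[0.3, 0.9, 0, 0, 0, 0, 1], [0.3, 0.9, -0.1, 0, 0, 0, 1], [0.3, 0.9, -0.2, 0, 0, 0, 1], [0.3, 0.85, -0.3, 0, 0, 0, 1], [0.3, 0, 0, 0, 0, 0, 1], [0.3, 0, 0, 0, 0, 0, 1], [0.3, 0, 0, 0, 0, 0, 1], [0.3, 0, 0, 0, 0, 0, 1], [0.3, 0, 0, 0, 0, 0, 1], [0.3, 0, 0, 0, 0, 0, 1], [0.3, 0, 0, 0, 0, 0, 1], [0.3, 0, 0, 0, 0, 0, 1]]])

```text
clock: 6.92
eef_pos: [584.4, 131.6, 170.9]
tool_rot: [1.0, -0.019, -0.011, 0.008]
force: [0.1, -0.3, -1.5]
width: 0.651
```

Request:
drive_tool(plan=[[[0.3, 0, 0, 0, 0, 0, 1], [0.3, 0, 0, 0, 0, 0, 1], [0.3, 0, 0, 0, 0, 0, 1], [0.3, 0, 0, 0, 0, 0, 1], [0.3, 0, 0, 0, 0, 0, 1], [0.3, 0, 0, 0, 0, 0, 1], [0.3, 0, 0, 0, 0, 0, 1], [0.3, 0, 0, 0, 0, 0, 1], [0.3, 0, 0, 0, 0, 0, 1], [0.3, 0, 0, 0, 0, 0, 1], [0.3, 0, 0, 0, 0, 0, 1], [0.3, 0, 0, 0, 0, 0, 1]]])

```text
clock: 7.92
eef_pos: [572.2, 131.6, 138.8]
tool_rot: [0.889, -0.456, -0.029, 0.03]
force: [0.4, 0.1, -2.2]
width: 0.651
```

```bash
python3 st.py 9 wrist
```

```text
t 7.92 pos [572.2 131.6 138.8] yaw -54.3 tz [-0.079 -0.026 -0.997] F [ 0.4  0.1 -2.2] T [ 0.15 -0.1   0.03] w 0.65 q [-0.85  0.45  0.7   1.65 -0.29  1.24 -2.59]
```

View pics/wrist9.png

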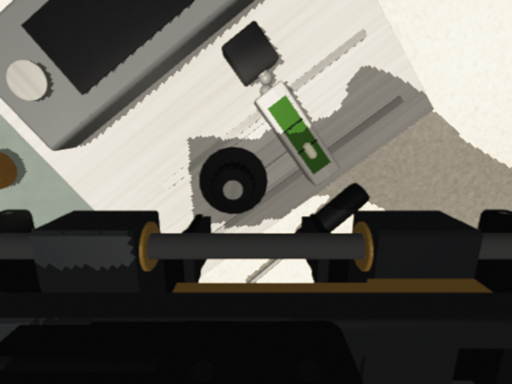

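Request:
drive_tool(plan=[[[0.3, 0, 0, -0.8, 0, 0, -1], [0.3, 0, 0, -0.8, 0, 0, -1], [0.3, 0, 0, -0.5, 0, 0, -1], [0.3, 0, 0, 0, 0, 0, -1], [0.3, 0, 0, 0, 0, 0, -1], [0.3, 0, 0, 0, 0, 0, -1], [0.3, 0, 0, 0, 0, 0, -1], [0.3, 0, 0, 0, 0, 0, -1], [0.3, 0, 0, 0, 0, 0, -1], [0.3, 0, 0, 0, 0, 0, -1], [0.3, 0, 0, 0, 0, 0, -1], [0.3, 0, 0, 0, 0, 0, -1]]])

```text
clock: 8.97
eef_pos: [571.8, 139.8, 189.2]
tool_rot: [0.98, 0.193, -0.049, 0.015]
force: [0.2, -0.7, -0.2]
width: 0.65
```

```bash
cat > st.py <<'E'
from h import *
from plant import r
import sys
s=r.get_state()
M=R.from_quat(s["tool_rot"]);m=M.as_matrix()
print("t",round(s["clock"],2),"pos",s["eef_pos"].round(1),"yaw",np.degrees(np.arctan2(m[1,0],m[0,0])).round(1),"F",s["force"].round(1),"T",s["torque"].round(2),"w",round(s["width"],2),"q",s["qpos"].round(2))
G=np.array([593,122,float(s["eef_pos"][2])])
a=m[:,2]; w=np.array([-a[1],a[0],0])
print("to knob, tool units",(m.T@(G-s["eef_pos"])/30).round(2),"level turn units",(np.degrees(m.T@w)/6).round(2))
if len(sys.argv)>1:
    for n in sys.argv[2:]:
        c=r.read_camera(n);cv2.imwrite(f"pics/{n}{sys.argv[1]}.png",c["pixels"][:,:,::-1])
E
python3 st.py
```

```text
t 8.97 pos [571.8 139.8 189.2] yaw 22.2 F [ 0.2 -0.7 -0.2] T [ 0.07 -0.09  0.01] w 0.65 q [-0.69  0.38  0.47  1.56 -0.15  1.34 -1.39]
to knob, tool units [ 0.43  0.82 -0.04] level turn units [0.1  0.98 0.  ]
```

Request:
drive_tool(plan=[[[0.3, 0, 0, 0, 0.1, 0.98, 0], [0.3, 0, 0, -0.4, 0, 0, -1], [0.3, 0, 0, 0, 0, 0, -1], [0.3, 0, 0, 0, 0, 0, -1], [0.3, 0, 0, 0, 0, 0, -1], [0.3, 0, 0, 0, 0, 0, -1], [0.3, 0, 0, 0, 0, 0, -1], [0.3, 0, 0, 0, 0, 0, -1], [0.3, 0, 0, 0, 0, 0, -1], [0.3, 0, 0, 0, 0, 0, -1], [0.3, 0, 0, 0, 0, 0, -1], [0.3, 0, 0, 0, 0, 0, -1]]])

```text
clock: 9.97
eef_pos: [563.2, 143.3, 183.7]
tool_rot: [0.687, 0.727, -0.009, 0.001]
force: [0.1, -0.7, -0.1]
width: 0.651
```

Request:
drive_tool(plan=[[[0.3, 0, 0, 0, 0, 0, -1], [0.3, 0, 0, 0, 0, 0, -1], [0.3, 0, 0, 0, 0, 0, -1], [0.3, 0, 0, 0, 0, 0, -1], [0.3, 0, 0, 0, 0, 0, -1], [0.3, 0, 0, 0, 0, 0, -1], [0.3, 0, 0, 0, 0, 0, -1], [0.3, 0, 0, 0, 0, 0, -1], [0.3, 0, 0, 0, 0, 0, -1], [0.3, 0, 0, 0, 0, 0, -1], [0.3, 0, 0, 0, 0, 0, -1], [0.3, 0, 0, 0, 0, 0, -1]]])

```text
clock: 10.97
eef_pos: [558.4, 148.8, 172.3]
tool_rot: [0.082, 0.997, -0.013, -0.007]
force: [0.1, 0.6, 0.4]
width: 0.65
```

```bash
python3 st.py
```

```text
t 10.97 pos [558.4 148.8 172.3] yaw 170.6 F [0.1 0.6 0.4] T [ 0.1  -0.22  0.02] w 0.65 q [-0.45  0.29  0.12  1.67 -0.02  1.21  1.08]
to knob, tool units [-1.28 -0.69  0.  ] level turn units [-0.26 -0.11 -0.  ]
```

Request:
drive_tool(plan=[[[0.3, 0, 0, 0, -0.26, -0.11, -1], [0.3, 0, 0, 0, 0, 0, -1], [0.3, 0, 0, 0, 0, 0, -1], [0.3, 0, 0, 0, 0, 0, -1], [0.3, 0, 0, 0, 0, 0, -1], [0.3, 0, 0, 0, 0, 0, -1], [0.3, 0, 0, 0, 0, 0, -1], [0.3, 0, 0, 0, 0, 0, -1], [0.3, 0, 0, 0, 0, 0, -1], [0.3, 0, 0, 0, 0, 0, -1], [0.3, 0, 0, 0, 0, 0, 0]]])

```text
clock: 11.88
eef_pos: [553.9, 154.2, 163.3]
tool_rot: [-0.466, 0.885, -0.001, -0.002]
force: [-0.3, 0.2, -0.6]
width: 0.65
```

```bash
python3 st.py
```

```text
t 11.88 pos [553.9 154.2 163.3] yaw -124.5 F [-0.3  0.2 -0.6] T [ 0.17 -0.07 -0.01] w 0.65 q [-0.33  0.28 -0.03  1.69  0.01  1.17  2.18]
to knob, tool units [ 0.15 -1.68  0.  ] level turn units [-0.   -0.05 -0.  ]
```

Request:
drive_tool(plan=[[[0.3, 0.08, -0.8, 0, 0, 0, 0], [0.3, 0.07, -0.8, 0, 0, 0, 0], [0.3, 0, 0, 0, 0, 0, 0]]])

```text
clock: 12.13
eef_pos: [590.6, 124.9, 161.8]
tool_rot: [-0.465, 0.885, -0.001, -0.003]
force: [-0.6, -1.0, -0.7]
width: 0.653
```

```bash
python3 st.py 10 wrist scene top
```

```text
t 12.13 pos [590.6 124.9 161.8] yaw -124.6 F [-0.6 -1.  -0.7] T [ 0.06 -0.03  0.04] w 0.65 q [-0.28  0.34 -0.    1.62  0.01  1.19  2.25]
to knob, tool units [ 0.04 -0.12  0.  ] level turn units [-0.   -0.06 -0.  ]
```

View pics/wrist10.png

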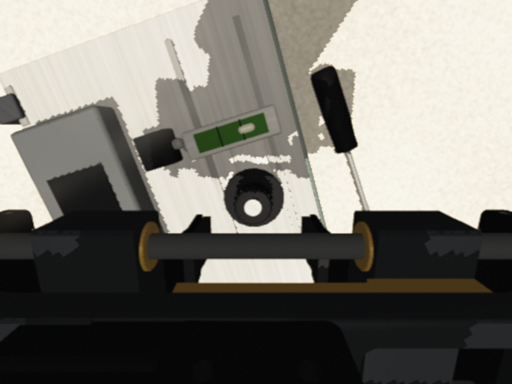

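View pics/scene10.png

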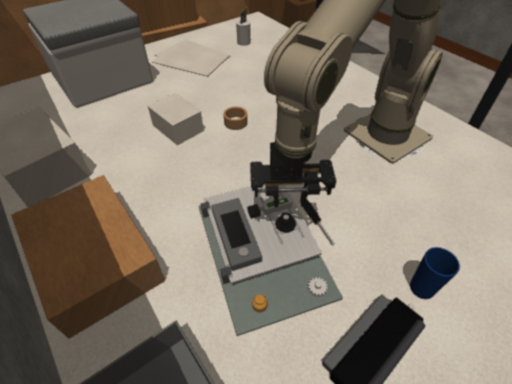

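```bash
python3 - <<'E'
from h import *
from plant import r
s=r.get_state();c=r.read_camera("wrist");a=c["pixels"]
roi=a[195:225,240:270].min(2);ys,xs=np.nonzero(roi>150);u=(240+xs.mean(),195+ys.mean());print(u)
print(onz(c,u,89,s))
E
```

```text
(np.float64(250.22727272727272), np.float64(208.42424242424244))
[593.34469665 126.37426365  89.        ]
```

Request:
drive_tool(plan=[[[0.3, 0, -0.09, 0.7, 0, 0, 0], [0.3, 0, 0, 0.7, 0, 0, 0], [0.3, 0, 0, 0.7, 0, 0, 0], [0.3, 0, 0, 0, 0, 0, 0]]])

```text
clock: 12.67
eef_pos: [588.6, 131.8, 98.9]
tool_rot: [-0.468, 0.884, 0.0, -0.001]
force: [-0.3, -0.6, -0.5]
width: 0.653
```

```bash
python3 st.py 11 wrist
```

```text
t 12.67 pos [588.6 131.8  98.9] yaw -124.2 F [-0.3 -0.6 -0.5] T [ 0.17 -0.   -0.01] w 0.65 q [-0.29  0.4  -0.01  1.68  0.    1.06  2.25]
to knob, tool units [ 0.19 -0.3  -0.  ] level turn units [ 0.01 -0.01  0.  ]
```

View pics/wrist11.png

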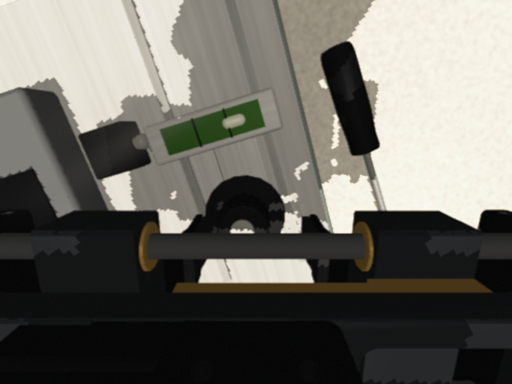

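Request:
drive_tool(plan=[[[0.3, 0.15, -0.28, 0, 0, 0, 0], [0.3, 0, 0, 0.25, 0, 0, 0], [0.3, 0, 0, 0, 0, 0, 0]]])

```text
clock: 12.97
eef_pos: [595.3, 124.8, 96.7]
tool_rot: [-0.469, 0.883, -0.0, 0.003]
force: [-0.4, -0.7, -0.2]
width: 0.652
```

```bash
python3 st.py
```

```text
t 12.97 pos [595.3 124.8  96.7] yaw -124.1 F [-0.4 -0.7 -0.2] T [0.16 0.01 0.  ] w 0.65 q [-0.28  0.41 -0.01  1.68  0.    1.05  2.26]
to knob, tool units [ 0.12  0.01 -0.  ] level turn units [-0.02  0.04 -0.  ]
```

Request:
drive_tool(plan=[[[0.3, 0.05, 0, 0.35, 0, 0, 0], [0.3, 0, 0, 0.2, 0, 0, 0], [-1, 0, 0, 0, 0, 0, 0], [-1, 0, 0, 0, 0, 0, 0], [-1, 0, 0, 0, 0, 0, 0], [-1, 0, 0, 0, 0, 0, 0]]])

```text
clock: 13.47
eef_pos: [595.3, 124.5, 81.0]
tool_rot: [-0.469, 0.883, 0.0, 0.004]
force: [-1.0, 0.0, 2.0]
width: 0.431
```

```bash
python3 st.py 12 wrist
```

```text
t 13.47 pos [595.3 124.5  81. ] yaw -124.1 F [-1.  0.  2.] T [0.35 0.26 0.  ] w 0.43 q [-0.27  0.42 -0.01  1.69  0.    1.02  2.27]
to knob, tool units [ 0.11  0.02 -0.  ] level turn units [-0.03  0.07 -0.  ]
```

View pics/wrist12.png

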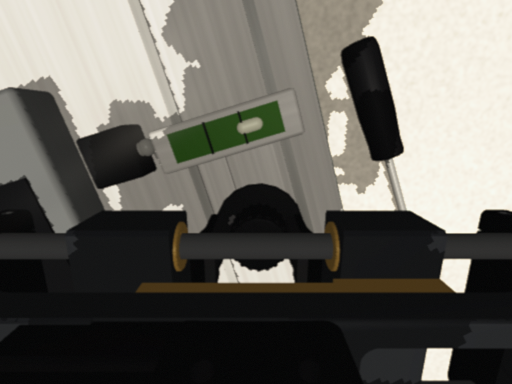

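Request:
drive_tool(plan=[[[-1, 0, 0, 0, 0, 0, 0], [-1, 0, 0, 0, 0, 0, 0], [-1, 0, 0, 0, 0, 0, 0], [-1, 0, 0, 0.1, 0, 0, 0], [-1, 0, 0, 0.15, 0, 0, 0], [-1, 0, 0, 0.15, 0, 0, 0]]])

```text
clock: 14.02
eef_pos: [593.5, 126.0, 72.1]
tool_rot: [-0.47, 0.883, 0.001, 0.003]
force: [-25.8, -3.4, 53.4]
width: 0.364
```

```bash
python3 st.py 13 wrist
```

```text
t 14.02 pos [593.5 126.   72.1] yaw -124.0 F [-25.8  -3.4  53.4] T [-1.09  4.91  0.08] w 0.36 q [-0.28  0.43 -0.01  1.7   0.    1.01  2.27]
to knob, tool units [ 0.12 -0.06 -0.  ] level turn units [-0.    0.06 -0.  ]
```

View pics/wrist13.png

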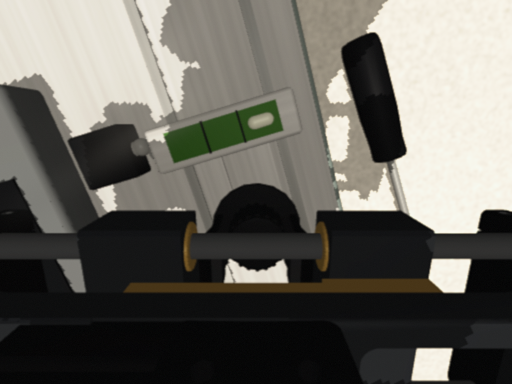

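Request:
drive_tool(plan=[[[-1, 0, 0, 0.05, 0, 0, 0], [-1, 0, 0, 0.05, 0, 0, 0], [-1, 0, 0, 0.05, 0, 0, 0], [-1, 0, 0, 0.05, 0, 0, 0], [-1, 0, 0, 0.05, 0, 0, 0], [-1, 0, 0, 0.05, 0, 0, 0], [-1, 0, 0, 0.05, 0, 0, 0]]])

```text
clock: 14.65
eef_pos: [593.4, 125.9, 73.2]
tool_rot: [-0.47, 0.883, 0.001, 0.004]
force: [-10.1, -1.1, 17.4]
width: 0.361
```

```bash
python3 st.py 14 wrist
```

```text
t 14.65 pos [593.4 125.9  73.2] yaw -123.9 F [-10.1  -1.1  17.4] T [-0.2   1.96  0.09] w 0.36 q [-0.28  0.43 -0.01  1.7   0.    1.01  2.27]
to knob, tool units [ 0.11 -0.06 -0.  ] level turn units [-0.02  0.07 -0.  ]
```

View pics/wrist14.png

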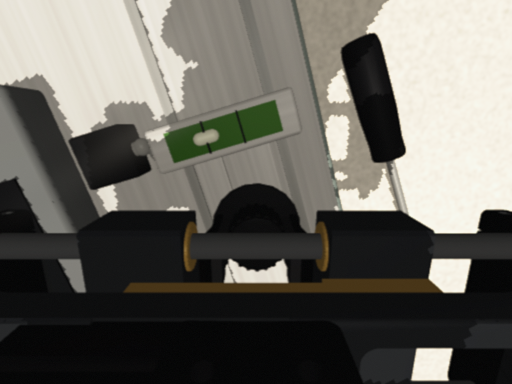

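Request:
drive_tool(plan=[[[-1, 0, 0, 0.05, 0, 0, 0.9], [-1, 0, 0, 0.05, 0, 0, 0.9], [-1, 0, 0, 0.05, 0, 0, 0.9], [-1, 0, 0, 0.05, 0, 0, 0.9], [-1, 0, 0, 0.05, 0, 0, 0.9], [-1, 0, 0, 0.05, 0, 0, 0], [-1, 0, 0, 0.05, 0, 0, 0], [-1, 0, 0, 0.05, 0, 0, 0], [-1, 0, 0, 0.05, 0, 0, 0], [-1, 0, 0, 0.05, 0, 0, 0], [-1, 0, 0, 0.05, 0, 0, 0]]])

```text
clock: 15.62
eef_pos: [594.0, 125.2, 74.6]
tool_rot: [-0.24, 0.971, 0.002, 0.005]
force: [-10.8, -0.1, 17.3]
width: 0.361
```

```bash
python3 st.py 15 wrist
```

```text
t 15.62 pos [594.  125.2  74.6] yaw -152.2 F [-10.8  -0.1  17.3] T [-0.21  2.09  0.08] w 0.36 q [-0.35  0.43  0.08  1.7  -0.04  1.    1.81]
to knob, tool units [ 0.08 -0.08 -0.  ] level turn units [ 0.01  0.1  -0.  ]
```

View pics/wrist15.png

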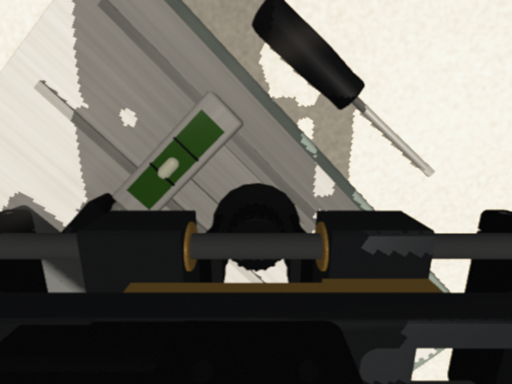

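Request:
drive_tool(plan=[[[-1, 0, 0, 0.05, 0, 0, 0.85], [-1, 0, 0, 0.05, 0, 0, 0.85], [-1, 0, 0, 0.05, 0, 0, 0.85], [-1, 0, 0, 0.05, 0, 0, 0.85], [-1, 0, 0, 0.05, 0, 0, 0.85], [-1, 0, 0, 0.05, 0, 0, 0], [-1, 0, 0, 0.05, 0, 0, 0], [-1, 0, 0, 0.05, 0, 0, 0], [-1, 0, 0, 0.05, 0, 0, 0], [-1, 0, 0, 0.05, 0, 0, 0], [-1, 0, 0, 0.05, 0, 0, 0], [-1, 0, 0, 0.05, 0, 0, 0]]])

```text
clock: 16.67
eef_pos: [594.4, 124.3, 75.9]
tool_rot: [-0.009, 1.0, 0.003, 0.005]
force: [-9.7, -0.6, 16.9]
width: 0.361
```

```bash
python3 st.py 16 wrist; python3 -c "
import cv2
a=cv2.imread('pics/wrist16.png')[100:260,60:260];cv2.imwrite('pics/w16z.png',cv2.resize(a,None,fx=3.7,fy=3.7,interpolation=cv2.INTER_CUBIC))"
```

```text
t 16.67 pos [594.4 124.3  75.9] yaw -178.9 F [-9.7 -0.6 16.9] T [-0.25  2.15  0.06] w 0.36 q [-0.41  0.43  0.17  1.71 -0.09  1.    1.37]
to knob, tool units [ 0.05 -0.08 -0.  ] level turn units [0.07 0.1  0.  ]
```

View pics/w16z.png

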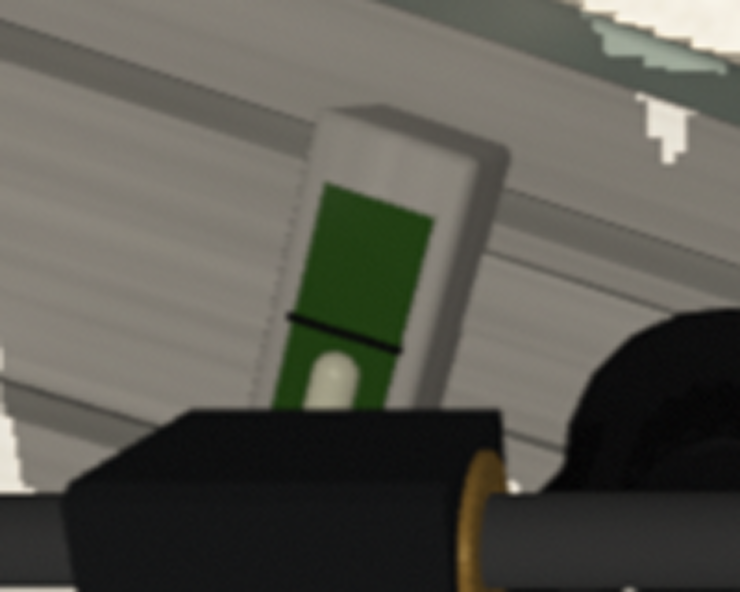

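```bash
python3 st.py 17 wrist top scene; python3 - <<'E'
import cv2,numpy as np
from h import *
a=cv2.imread('pics/wrist17.png').astype(int)
def sh(n,x0,x1,y0,y1,f):
    b=cv2.imread(f'pics/{n}17.png')[y0:y1,x0:x1];return cv2.resize(b,(400,400),interpolation=cv2.INTER_CUBIC)
cv2.imwrite("pics/st17.png",np.hstack([sh("scene",240,330,165,255,4),sh("top",210,300,150,240,4)]))
# along vial axis profile in wrist image (axis from far end centre to bubble end)
p0=np.array([60+380/3.7,100+200/3.7]);p1=np.array([60+335/3.7,100+370/3.7]);L=np.linalg.norm(p1-p0);d=(p1-p0)/L
g=cv2.cvtColor(cv2.imread('pics/wrist17.png'),cv2.COLOR_BGR2GRAY).astype(np.float32)
t=np.arange(-4,58,.5);P=p0+t[:,None]*d
v=cv2.remap(g,P[:,0].astype(np.float32)[None],P[:,1].astype(np.float32)[None],cv2.INTER_LINEAR)[0]
print([(float(a),int(b)) for a,b in zip(t,v)][::2])
E
```

```text
t 16.72 pos [594.3 124.4  75.9] yaw -178.9 F [-10.6  -0.6  17.1] T [-0.29  2.08  0.04] w 0.36 q [-0.41  0.43  0.17  1.71 -0.09  1.    1.37]
to knob, tool units [ 0.05 -0.08 -0.  ] level turn units [0.07 0.1  0.  ]
[(-4.0, 134), (-3.0, 135), (-2.0, 132), (-1.0, 117), (0.0, 76), (1.0, 50), (2.0, 48), (3.0, 49), (4.0, 49), (5.0, 49), (6.0, 49), (7.0, 49), (8.0, 48), (9.0, 48), (10.0, 48), (11.0, 48), (12.0, 48), (13.0, 48), (14.0, 48), (15.0, 47), (16.0, 47), (17.0, 47), (18.0, 47), (19.0, 46), (20.0, 47), (21.0, 47), (22.0, 47), (23.0, 47), (24.0, 47), (25.0, 47), (26.0, 47), (27.0, 47), (28.0, 47), (29.0, 47), (30.0, 47), (31.0, 47), (32.0, 47), (33.0, 47), (34.0, 47), (35.0, 43), (36.0, 28), (37.0, 15), (38.0, 21), (39.0, 37), (40.0, 44), (41.0, 49), (42.0, 73), (43.0, 111), (44.0, 135), (45.0, 145), (46.0, 152), (47.0, 158), (48.0, 164), (49.0, 163), (50.0, 159), (51.0, 156), (52.0, 156), (53.0, 155), (54.0, 156), (55.0, 156), (56.0, 155), (57.0, 139)]
```

View pics/st17.png

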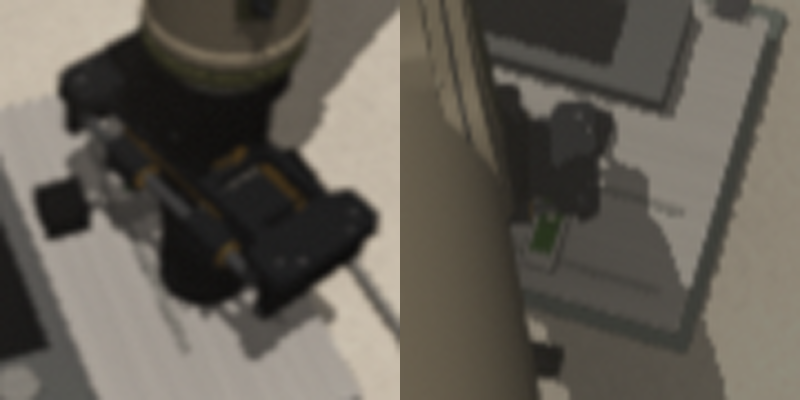

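```bash
python3 -c "
from plant import r
print(r.close_job())
s=r.get_state();print(s['clock'],s['force'],s['eef_pos'])"
```

```text
the job is handed in; nothing more can be done
None
the job is handed in; nothing more can be done
```

I pushed the level home and gripped and pressed the knob. I then turned it about 55° clockwise in two stages while it was pressed, and handed the job in at about 16.8 s of 58 s, still holding it down. The hand-in gives no verdict, so what follows is my own last readings.

- **Level home:** the knob-to-vial distance measured about 61 mm, against 62 mm when home. The push ended on the stop with a brief 54 N on the closed fingers, and I backed off straight away.
- **Press:** the vertical force was a steady 17 N, with about 10 N sideways. The first press briefly reached 53 N vertically before I eased it. I could not read the foot-on-pad and knob-on-level forces directly; I took them as met from the 17 N and from how the bubble moved.
- **Bubble before turning:** with the knob pressed, it settled about 9.5 mm to +x, measured by eye from the wrist picture. The turn of about 0.96 rad should remove about 9.6 mm.
- **Bubble after turning:** the visible end sat 2.5 to 3.0 mm inside the -x line, where 2.5 mm is centred. That leaves the bubble 0 to 0.5 mm to +x, within the 2 mm allowed.
- **What I could not check:** the gripper hid the other line in the last wrist view, and the scene and top cameras could not see the bubble well enough to confirm it. I did not measure the bystanders' positions again, but no move came near them.

On the way I first turned the wrist the wrong way and brought the last joint to -2.59, just inside its -2.6 limit. I turned it back before gripping.

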